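# Stack three steel blanks in a drill jig and clamp the pack

### The arm

A 7-joint arm with a two-finger parallel gripper is mounted at the origin on the work surface. World frame = base frame: x ahead of the robot, y to its left, z up, the work surface at z = 0. Lengths are in m, angles in rad, forces in N, time in s.
With the tool pointing down it reaches from about 0.425 to 0.95 m from the base axis. Payload 16.7 kg.
Tool frame: the origin (TCP) lies midway between the tips of the shut fingers; the grasp point (between the pads) lies behind it (manip.grip_depth is the x of the grasp point in the tool frame, in m); x points along the fingers, z is the direction in which the jaws open and shut, and the axes are right-handed (so a half turn about x gives the same grasp; the last joint's range is limited). The gripper opens to 94 mm and grips with 3 to 60 N. Pads are 16 mm wide; open, the fingers measure 119 mm over their backs; the gripper's body (75 mm by 177 mm) begins 78 mm behind the grasp point.
Start: joints at [-1.298, 0.426, 0.074, 1.606, -0.034, 1.111, -0.067], TCP at [0.277, 0.616, 0.205] pointing down, gripper open.
Joint ranges: [-2.85, 2.85], [-0.5, 2.14], [-1.23, 1.37], [0.21, 2.46], [-1.02, 4.16], [0.16, 2.05], [-2.73, 2.73]. Speed limits (rad/s): [1.89, 1.89, 2.39, 2.39, 3.01, 3.01, 3.01].

### API

Orientations are given as a unit quaternion [x, y, z, w].
In Python, from plant import manip gives the robot as it stands. Calls block until the motion is done:
- manip.move_to(position, orientation): joint-space move of the TCP to a pose.
- manip.move_linear(position, rot=None, speed=0.15): straight line of the TCP; rot=None keeps the orientation; speed is the mean speed in m/s.
- manip.move_j(angles): joint-space move.
- manip.set_gripper(opening, f_grip=None): opening from 0.0 (shut) to 1.0 (fully open); f_grip is the grip in N (None keeps the last); returns when the fingers have stopped.
- manip.sleep(seconds).
- manip.ik(position, orientation): joint angles nearest the present ones, or None.
- manip.read_state(): the state.
- manip.camera(name): name is "side" or "top" or "wrist"; returns the picture (400x640x3 uint8, blue, green, red); there is no depth.
- manip.camera_model(name): a dict with "K" (3x3 intrinsics, pixels), "R" (3x3) and "t" (3): a world point X has camera coordinates R X + t. Camera axes: x right, y down, z forward; pixel columns grow to the right and rows downward; lengths in m; the calibration is good to about 2 mm. A picture is of the moment at which its call begins: read the wrist's pose just before it. camera_model takes no time and is no camera call; for the wrist camera it gives the pose at the moment of the call.
A pose or a line that the arm cannot do raises manip.IKError and nothing moves.
- manip.hand_in(): hands the job in, once; it reports no verdict.
The state is a dict: "time_s": time; "joints": joint angles; "dq": joint speeds; "joint_torque": joint torques, N m; "tool_pos": TCP position; "tool_rot": TCP orientation; "force": force on the tool from outside, world axes, zero at the start; "ft_torque": the same for the moment, N m; "grip_width": opening from 0.0 (shut) to 1.0 (fully open).
Only numpy, scipy, OpenCV 4.12 (cv2) and the standard library are available. Lean on these libraries where they do the work, as an engineer would, in place of code of your own. Each camera call takes 0.05 s, during which the arm holds its last target.

### The job

Make up the pack for drilling: lay the loose plain blank from the bench on the blank that is already in the jig, then the marked-out blank from the vise on top, marks up, so that all three lie flat and square against the locating pins with their edges flush. Then press the toggle clamp's handle down until it snaps over and holds the pack. Leave everything else on the bench where it is.

Things in the scene. Friction and masses are not known exactly. Their poses are not given: they have to be found in the camera images.
- jig: Drill jig, fixed to the bench: aluminium base plate 110 mm (its x) by 240 mm (its y), 12 mm thick. Origin: centre of the base's underside; z up. The nest for the blanks is towards its -y end, bounded by pins at its +x side and -y end and open at -x; the toggle clamp stands towards the +y end, its flange, side plates and pivots reaching up to 97 mm above the bench.
- nest (a point): Centre of the nest, at jig (0, -70) mm on the top face of the jig's base, 12 mm above the bench. The centre of the first blank's underside belongs here, its long sides along the jig's y; a blank centred here stands 1 mm off the pins.
- side_pins (a point): Midway between the tops of the two side pins, on the nest's +x side; pins 50 mm apart along the jig's y, so 40 mm clear between them: a finger goes down there. All pins are 10 mm across, bullet-nosed, and rise 34 mm above the jig's base (straight for 26 mm, then tapering).
- end_pin (a point): Top of the single pin at the middle of the nest's -y end, 10 mm across, 34 mm above the jig's base. It leaves no room for a finger at that end of a blank.
- handle_press (a point): Point on the upper face of the clamp handle's black grip, 70 mm out from the pivot, where to press. The grip is 24 mm wide, 14 mm thick and reaches from 33 to 95 mm out. Pivot at jig (0, 63.5, 84.6) mm, axis along the jig's x; the handle points along the jig's +y, 57 degrees above level when the clamp is open, 4 degrees when shut.
- clamp_handle (a joint): Handle angle in rad: 0 = up, clamp open (as found); grows as the handle is pressed down; 0.92 = fully down on its stop. A spring pushes it back up (about 3 to 8 N to press at handle_press) as far as the dead centre at 0.85; beyond that it snaps down on its stop and holds by itself.
- clamp_arm: The clamp's arm, a steel U-bar linked to the handle and turning about jig (0, 25, 60) mm (its origin). Open, it stands nearly upright, up to 170 mm above the bench, its spindle pointing towards the nest but 65 mm clear of the nest's centre; shut, it lies level along the jig's -y with the spindle, 95 mm out, over the nest's centre.
- clamp_tip: The sprung rubber foot on the end of the clamp's spindle, 16 mm across. Origin: centre of its face. With the clamp shut it presses on the middle of the top blank with about 5 N, if all three blanks are in place.
- vise: Drill-press vise, fixed: base 200 mm (its x) by 90 mm (its y), ears 130 mm; jaws 84 mm wide, tops 54 mm above the bench. Origin: on the bench under the middle of the jaw gap. Jaw faces at x = -25.5 and 25.5 mm; gap open at both ends (+y, -y), bed 22 mm above the bench. Screw and tommy bar reach x = -145 mm, towards the robot. The blank lies on two parallels, 8 mm wide, 60 mm long, along the jaws.
- blank_first: Plain steel blank 44 mm (its x) by 64 mm (its y) by 8 mm, 0.18 kg, already lying in the jig's nest. Origin: centre of its underside.
- blank_plain: Plain steel blank of the same size, 44 by 64 by 8 mm, lying flat on the open bench between the jig and the vise; the bench there is otherwise clear, with room to put a blank down. Origin: centre of its underside; long side along its y.
- blank_marked: Steel blank, same size, scribed cross lines and two punched centres on its top (+z). Starts between the vise jaws, underside 40 mm above the bench, top 6 mm below the jaw tops, long sides (along its y) 2 to 5 mm from the jaws: it can be taken only by its ends, so must be put down on the bench and taken again by its long sides to go between the pins. Origin: centre of its underside.
- drill_chuck: Bystander: drill chuck standing upright, 46 mm across, 70 mm tall. Origin: centre of its underside.
- stone: Bystander: round carved stone with holes, 80 mm across, 40 mm tall. Origin: centre of its underside.
- offcut: Bystander: flat steel offcut 30 by 115 (its y) by 5 mm, longer, narrower and thinner than the blanks. Origin: centre of its underside.
- try_square: Bystander: try square, wooden stock 70 mm (along x) and steel blade 100 mm (along y), 16 mm tall. Origin: under the middle of the stock.
- hammer: Bystander: hammer 260 mm long lying on the bench. Origin: underneath it, at mid length; handle towards its -x.
- tin_lid: Bystander: round shallow tin lid 84 mm across, 18 mm tall. Origin: centre of its underside.
Things that resemble listed ones, but are neither listed nor needed, are in the scene too. Leave any blue or orange look-alike of the blank_marked alone. What is shaped like the blank_plain but pink is not meant.

How it is judged:
By the outcome, as a careful person would: the job done as asked, in the order asked, and still so for the second after the job is handed in, with the robot touching nothing.
It also fails if it takes over 72 s, if anything falls off the work surface, if the arm or the gripper's body presses on something with over 40 N, if the wrist force passes 120 N, or if a joint passes its speed limit or range.

## Working session

There is one attempt and no reset: what is moved stays moved. The work goes in short steps, each a Python script; the robot and the scene stay as the last script left them, time stands still between calls to the robot, and variables do not carry over. Pictures are saved under pics/ and viewed, and the job is handed in when it is done.

```bash
ls -la && mkdir -p pics
python3 - <<'E'
from plant import manip
import cv2
s=manip.read_state(); print(s['time_s'],s['tool_pos'],s['tool_rot'],s['grip_width'],manip.grip_depth)
for n in ("top","side","wrist"):
    m=manip.camera_model(n); print(n,m)
    cv2.imwrite(f"pics/{n}0.png",manip.camera(n))
E
```

```text
total 12
drwxr-xr-x  3 agent agent 4096 Dec  6 07:50 .
drwxr-xr-x 23 root  root  4096 Dec  6 07:50 ..
drwxr-xr-x  2 agent agent 4096 Dec  6 07:50 pics
0.0 [0.27679313 0.61512122 0.20475041] [-0.38424458  0.5941739   0.38366648  0.59339153] 1.0022189247385183 -0.0188
top {'K': array([[377.17962348,   0.        , 322.15583756],
       [  0.        , 377.17962348, 200.44840761],
       [  0.        ,   0.        ,   1.        ]]), 'R': array([[ 0.00543589, -0.99986323,  0.0156198 ],
       [-0.98725916, -0.00785011, -0.15892679],
       [ 0.15902767, -0.01455688, -0.9871668 ]]), 't': array([0.06422407, 0.58134325, 1.08324395])}
side {'K': array([[467.73724616,   0.        , 317.62607786],
       [  0.        , 467.73724616, 200.35142618],
       [  0.        ,   0.        ,   1.        ]]), 'R': array([[-0.82796889, -0.56047143,  0.01841957],
       [-0.43122778,  0.61535578, -0.65983321],
       [ 0.35848307, -0.55426441, -0.7511863 ]]), 't': array([0.5137216 , 0.26911502, 1.49167824])}
wrist {'K': array([[329.23901107,   0.        , 321.55758249],
       [  0.        , 329.23901107, 195.805272  ],
       [  0.        ,   0.        ,   1.        ]]), 'R': array([[ 0.409955  ,  0.91210206, -0.00259487],
       [ 0.8864395 , -0.3977473 ,  0.2366899 ],
       [ 0.21485324, -0.0993324 , -0.97158178]]), 't': array([-0.67291823, -0.02391766,  0.39085107])}
```

View pics/top0.png

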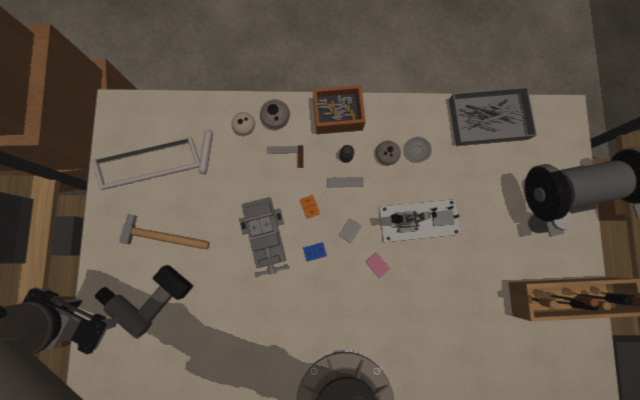

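View pics/side0.png

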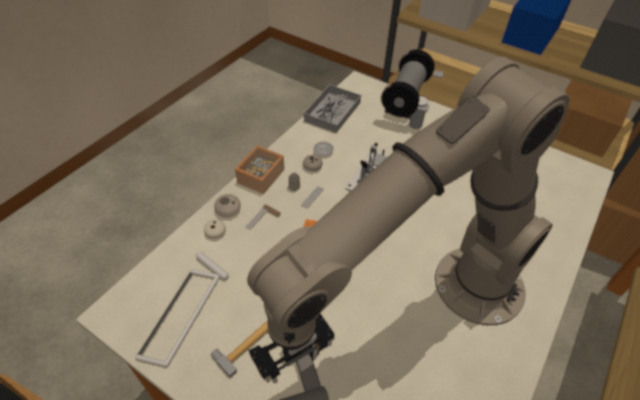

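View pics/wrist0.png

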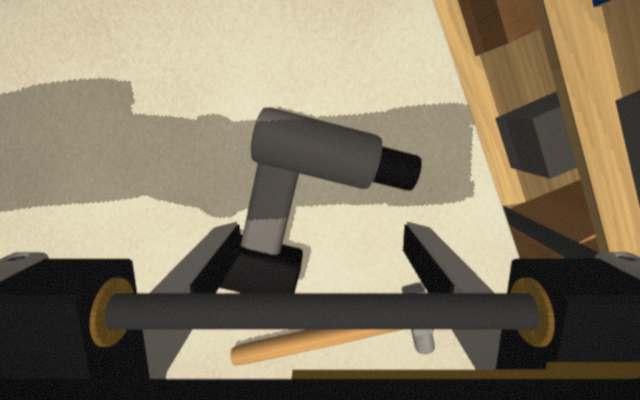

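```bash
cat > h.py <<'E'
from plant import manip
import numpy as np, cv2
from scipy.spatial.transform import Rotation as Ro
def down(a, tilt=None):
    "tool down, jaw axis (tool z) at angle a from world x"
    x=np.array([0,0,-1.]); z=np.array([np.cos(a),np.sin(a),0]); y=np.cross(z,x)
    return Ro.from_matrix(np.stack([x,y,z],1)).as_quat()
def ray(m,px,z):
    K,R,t=m['K'],m['R'],m['t']; px=np.atleast_2d(px).astype(float)
    d=np.c_[px,np.ones(len(px))]@np.linalg.inv(K).T@R
    c=-R.T@t
    return c+d*((z-c[2])/d[:,2])[:,None]
def proj(m,X):
    X=np.atleast_2d(X); p=(X@m['R'].T+m['t'])@m['K'].T; return p[:,:2]/p[:,2:]
def snap(n,name):
    m=manip.camera_model(n); im=manip.camera(n); cv2.imwrite(f'pics/{name}.png',im); np.savez(f'pics/{name}.npz',**m); return im,m
def load(name): return cv2.imread(f'pics/{name}.png'),dict(np.load(f'pics/{name}.npz'))
def st(): 
    s=manip.read_state(); print('t',round(s['time_s'],2),'pos',np.round(s['tool_pos'],4),'F',np.round(s['force'],1),'gw',round(s['grip_width'],3)); return s
E
python3 - <<'E'
from h import *
im=cv2.imread('pics/top0.png'); m=manip.camera_model('top')
for n,p,z in [('jig',(420,220),.012),('first',(398,220),.02),('vise',(262,225),.05),('plain',(349,230),.008),('pink',(377,264),.008),('or',(309,206),.008),('blue',(315,252),.008)]:
    print(n,ray(m,p,z).round(3))
c=im[170:290,220:480]; cv2.imwrite('pics/topcrop.png',cv2.resize(c,None,fx=3,fy=3,interpolation=cv2.INTER_CUBIC))
s=manip.read_state()
mw=manip.camera_model('wrist'); T=Ro.from_quat(s['tool_rot']).as_matrix()
c=-mw['R'].T@mw['t']; print('cam in tool',T.T@(c-s['tool_pos'])); print(mw['R']@T)
for a in np.deg2rad([-90,-60,-30,0,30,60,90,180]):
    print(np.rad2deg(a), [None if (q:=manip.ik(p,down(a))) is None else np.round(q,2).tolist() for p in ([.5,0,.25],[.45,.1,.3])])
E
```

```text
jig [[ 0.528 -0.233  0.012]]
first [[ 0.527 -0.164  0.02 ]]
vise [[0.506 0.245 0.05 ]]
plain [[ 0.496 -0.015  0.008]]
pink [[ 0.394 -0.099  0.008]]
or [[0.569 0.108 0.008]]
blue [[0.429 0.088 0.008]]
cam in tool [-0.17877808  0.06955667 -0.00092697]
[[ 1.47953093e-03  4.41951065e-04  9.99998808e-01]
 [-2.36612362e-01 -9.71603820e-01  7.79477580e-04]
 [ 9.71603006e-01 -2.36613233e-01 -1.33294682e-03]]
-90.0 [[-0.93, 0.11, 0.88, 1.97, -0.09, 1.1, -1.58], [-1.05, -0.06, 0.67, 1.97, 0.04, 1.22, -1.96]]
-59.99999999999999 [[-0.89, 0.1, 0.84, 1.97, -0.09, 1.1, -1.07], [-1.06, -0.06, 0.68, 1.97, 0.04, 1.22, -1.44]]
-29.999999999999996 [[-0.83, 0.1, 0.77, 1.97, -0.08, 1.1, -0.56], [-0.98, -0.05, 0.61, 1.97, 0.03, 1.22, -0.91]]
0.0 [[-0.79, 0.1, 0.72, 1.97, -0.07, 1.1, -0.04], [-0.95, -0.05, 0.58, 1.97, 0.03, 1.22, -0.38]]
29.999999999999996 [[-0.75, 0.09, 0.67, 1.97, -0.07, 1.1, 0.48], [-0.89, -0.04, 0.52, 1.96, 0.02, 1.22, 0.15]]
59.99999999999999 [[-0.71, 0.09, 0.63, 1.96, -0.06, 1.1, 0.99], [-0.83, -0.04, 0.46, 1.96, 0.02, 1.21, 0.67]]
90.0 [[-0.67, 0.09, 0.59, 1.96, -0.06, 1.1, 1.51], [-0.77, -0.03, 0.4, 1.96, 0.01, 1.21, 1.2]]
180.0 [None, [-1.86, -0.46, 1.18, 1.98, 0.43, 1.37, 2.32]]
```

View pics/topcrop.png

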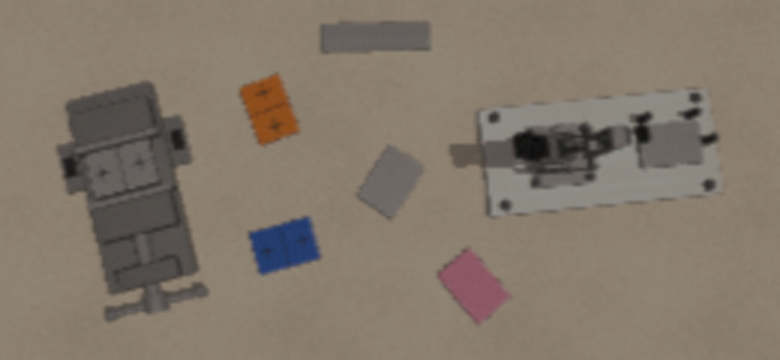

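Run:
```python
from h import *
a=np.deg2rad(102)
manip.move_to([0.50,0.22,0.25],down(a)); st()
snap('wrist','w1')
manip.move_to([0.50,-0.0,0.30],down(np.deg2rad(90))); st()
snap('wrist','w2')
```

```text
t 1.82 pos [0.4997 0.2209 0.2499] F [0.3 0.3 0.6] gw 1.002
t 2.77 pos [0.5001 0.0018 0.2996] F [-0.4  1.5 -0.8] gw 1.005
```

View pics/w1.png

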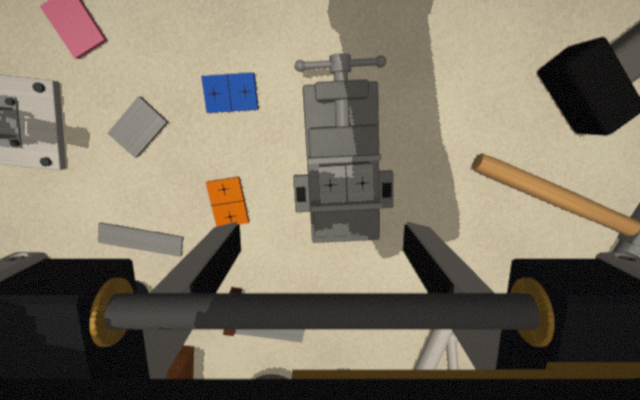

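View pics/w2.png

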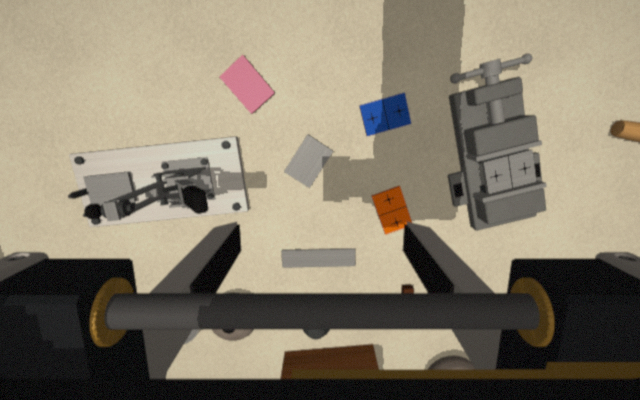

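Run:
```python
from h import *
a,_=load('w1'); b,_=load('w2')
A=cv2.resize(a[140:220,290:400],None,fx=7,fy=7,interpolation=cv2.INTER_CUBIC)
B=cv2.resize(b[120:200,270:350],None,fx=7,fy=7,interpolation=cv2.INTER_CUBIC)
cv2.imwrite('pics/c1.png',A);cv2.imwrite('pics/c2.png',B)
C=cv2.resize(b[130:230,60:260],None,fx=4,fy=4,interpolation=cv2.INTER_CUBIC);cv2.imwrite('pics/c3.png',C)
```

```text
(no output)
```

View pics/c1.png

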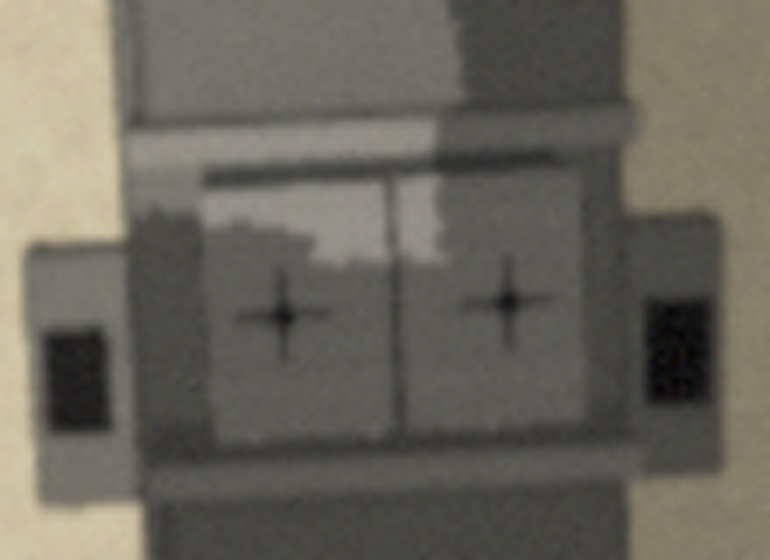

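View pics/c2.png

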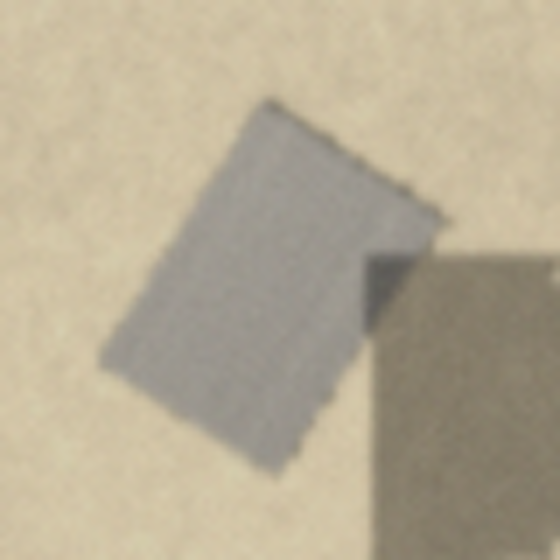

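View pics/c3.png

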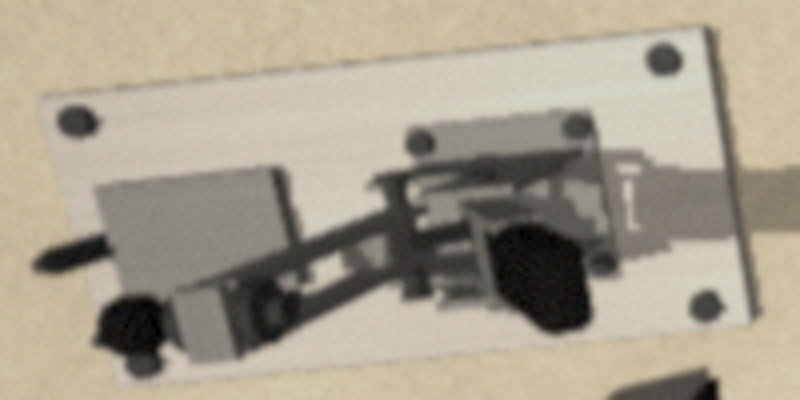

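The vise holds the grey blank with the scribed crosses (w1 around (345,184)). The loose plain grey one is at (308,160) in w2. The blue, orange and pink look-alikes and the narrow offcut at (318,258) don't fit the descriptions.

```bash
cat >> h.py <<'E'
def rect(m,px,z):
    "fit: px 4 corners in order -> centre, long-axis angle deg (mod 180), sides mm"
    P=ray(m,px,z)[:,:2]; c=P.mean(0); e=[P[(i+1)%4]-P[i] for i in range(4)]
    L=[np.linalg.norm(v) for v in e]; i=int(L[0]+L[2]<L[1]+L[3])
    v=e[i]-e[i+2]; return c, np.rad2deg(np.arctan2(v[1],v[0]))%180, np.round(np.array(L)*1e3,1)
E
python3 - <<'E'
from h import *
_,m1=load('w1');_,m2=load('w2')
q=np.array([(200,185),(580,170),(585,425),(213,440)])/7+np.array([290,140])-.43
print('marked',rect(m1,q,.048))
q=np.array([(268,100),(445,222),(277,473),(100,362)])/7+np.array([270,120])-.43
print('plain',rect(m2,q,.008))
# jig base bolts/corners at z=.012 from crop c3
q=np.array([(40,95),(708,28),(752,322),(122,382)])/4+np.array([60,130])-.4
print('jig',rect(m2,q,.012), ray(m2,q,.012).round(4))
E
```

```text
marked (array([0.50108343, 0.2501642 ]), np.float64(104.41565055088729), array([63.2, 43.8, 63.5, 43.9]))
plain (array([ 0.49336281, -0.01793899]), np.float64(146.6510953668106), array([43.3, 62.6, 43.2, 63.8]))
jig (array([ 0.52410081, -0.23134258]), np.float64(95.8029800684849), array([238.9, 107.2, 237.3, 107.4])) [[ 0.4828 -0.3556  0.012 ]
 [ 0.4587 -0.1179  0.012 ]
 [ 0.5654 -0.1079  0.012 ]
 [ 0.5895 -0.344   0.012 ]]
```

Run:
```python
from h import *
for a in (-174.2,5.8):
  for z in (.02,.1,.25):
    q=manip.ik([.531,-.301,z],down(np.deg2rad(a))); print(a,z,None if q is None else np.round(q,2))
for a in (-123.35,56.65):
    q=manip.ik([.4934,-.018,.003],down(np.deg2rad(a))); print(a,None if q is None else np.round(q,2))
try:
    manip.move_to([.53,-.31,.2],down(np.deg2rad(-174.2))); 
except manip.IKError as e: print(e)
st(); snap('wrist','w3')
```

```text
-174.2 0.02 [-0.29  0.82  1.01  1.93 -0.89  0.92 -1.86]
-174.2 0.1 [-0.38  0.8   1.21  1.89 -0.86  1.09 -1.86]
-174.2 0.25 [-0.43  0.54  1.22  1.75 -0.54  1.24 -2.12]
5.8 0.02 [ 0.02  0.6   0.52  1.92 -0.44  0.74  0.9 ]
5.8 0.1 [-0.06  0.5   0.62  1.88 -0.37  0.88  0.85]
5.8 0.25 [-0.14  0.34  0.7   1.74 -0.24  1.15  0.74]
-123.35 [-0.86  0.7   1.01  2.2  -0.92  0.76 -1.36]
56.65 [-0.37  0.45  0.33  2.18 -0.28  0.55  1.16]
t 5.88 pos [ 0.5301 -0.3098  0.2   ] F [-0.5  0.5 -0.2] gw 0.999
```

View pics/w3.png

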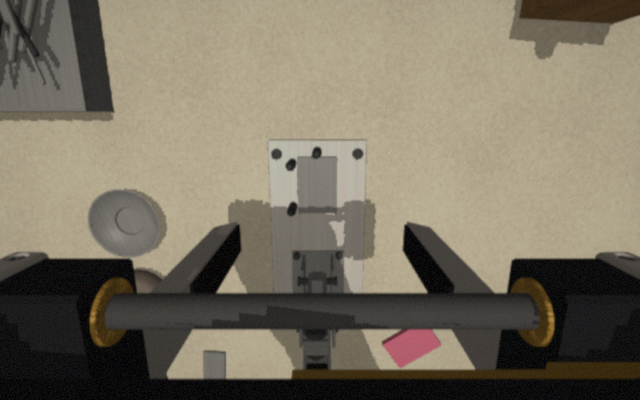

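Run:
```python
from h import *
b,m=load('w3')
C=cv2.resize(b[135:225,260:375],None,fx=7,fy=6.6,interpolation=cv2.INTER_CUBIC);cv2.imwrite('pics/c4.png',C); print(C.shape)
```

```text
(594, 805, 3)
```

View pics/c4.png

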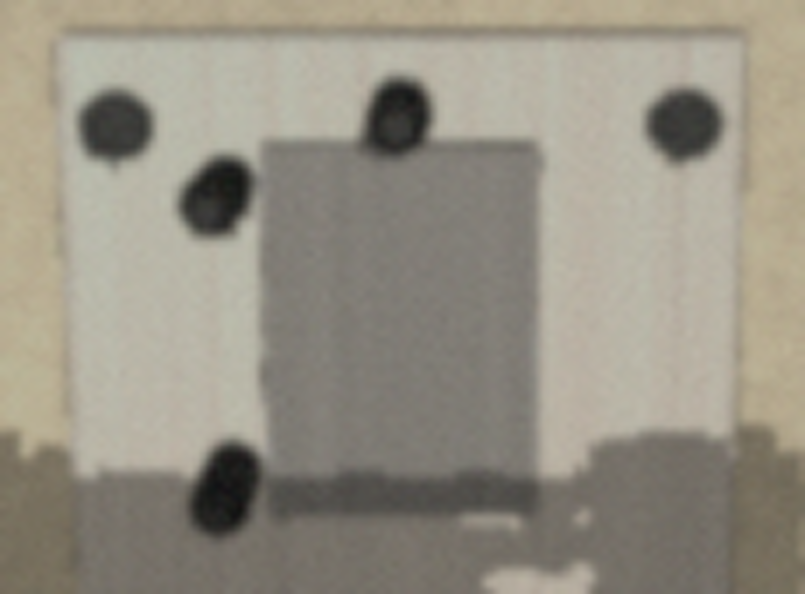

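Run:
```python
from h import *
_,m=load('w3')
f=lambda q:(np.array(q)+.5)/np.array([7,6.6])+np.array([260,135])-.5
print('first',rect(m,f([(263,143),(538,141),(540,515),(270,518)]),.020))
# jig far edge and side edges at z=.012
e=ray(m,f([(60,37),(744,37),(75,420),(735,420)]),.012); print(e.round(4))
d=e[1]-e[0]; print('width',np.linalg.norm(d[:2]),'dir',np.rad2deg(np.arctan2(d[1],d[0])))
mid=(e[0]+e[1])/2; mid2=(e[2]+e[3])/2; v=mid2-mid; print('yaxis',np.rad2deg(np.arctan2(v[1],v[0])), 'width2',np.linalg.norm((e[3]-e[2])[:2]))
yaw=np.deg2rad(np.rad2deg(np.arctan2(-d[1],-d[0])))
R=np.array([[np.cos(yaw),-np.sin(yaw)],[np.sin(yaw),np.cos(yaw)]])
nest=mid[:2]+R@np.array([0,.05]); print('yaw',np.rad2deg(yaw),'nest',nest)
# predicted pin positions for check
for off in [(28,25),(28,-25),(0,-38)]:
    P=nest+R@(np.array(off)*1e-3); 
    for z in (.012,.046): print(off,z,((proj(m,[*P,z])-[260,135]+.5)*[7,6.6]).round(0))
```

```text
first (array([ 0.53257771, -0.30337963]), np.float64(96.32373467482368), array([42.8, 64.3, 43.8, 64.5]))
[[ 0.5911 -0.3464  0.012 ]
 [ 0.4841 -0.3574  0.012 ]
 [ 0.5845 -0.2809  0.012 ]
 [ 0.4768 -0.2919  0.012 ]]
width 0.10759598803808589 dir -174.1309176805655
yaxis 96.1125252351263 width2 0.10825724439505457
yaw 5.869082319434517 nest [ 0.53251883 -0.30214988]
(28, 25) 0.012 [[234. 471.]]
(28, 25) 0.046 [[215. 528.]]
(28, -25) 0.012 [[228. 187.]]
(28, -25) 0.046 [[208. 217.]]
(0, -38) 0.012 [[403. 110.]]
(0, -38) 0.046 [[400. 133.]]
```

Run:
```python
from h import *
manip.move_to([.4934,-.018,.10],down(np.deg2rad(-123.35))); st()
b,m=snap('wrist','w4')
C=cv2.resize(b[60:260,230:410],None,fx=3,fy=3,interpolation=cv2.INTER_CUBIC);cv2.imwrite('pics/c5.png',C)
```

```text
t 7.11 pos [ 0.4941 -0.0191  0.1005] F [ 0.8 -0.3 -0.1] gw 1.001
```

View pics/c5.png

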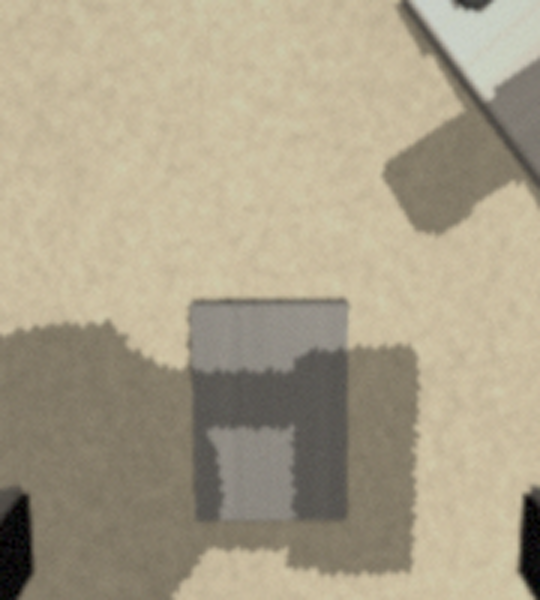

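Run:
```python
from h import *
_,m=load('w4')
q=np.array([(190,302),(347,301),(348,520),(196,520)])/3+np.array([230,60])-.33
c,ang,s=rect(m,q,.008); print(c,ang,s)
if abs(ang-146)<4 and np.linalg.norm(c-[.4934,-.018])<.006:
    a=np.deg2rad(ang-270)
    s=manip.read_state()
    manip.move_linear([*c,.03],down(a),speed=.12)
    manip.move_linear([*c,.002],speed=.06); st()
    manip.set_gripper(0.42,f_grip=20); st()
    manip.move_linear([*c,.05],speed=.1); st()
    print(Ro.from_quat(manip.read_state()['tool_rot']).as_matrix()[:,2])
    snap('wrist','w5')
```

```text
[ 0.49387813 -0.01890804] 147.35941163883186 [43.2 63.8 44.2 63.5]
t 8.51 pos [ 0.4938 -0.0192  0.0019] F [0.1 0.4 0.1] gw 1.0
t 9.33 pos [ 0.4939 -0.0188  0.002 ] F [0.4 1.  1.1] gw 0.46
t 9.97 pos [ 0.4937 -0.0186  0.0497] F [-0.1 -0.4 -1.9] gw 0.466
[-5.38957215e-01 -8.42333133e-01 -1.16410915e-04]
```

View pics/w5.png

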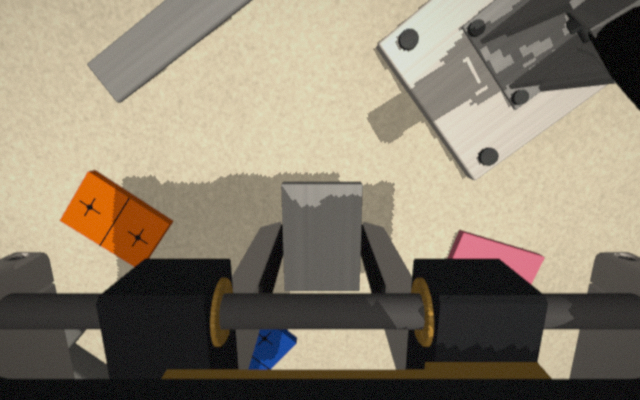

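```bash
cat >> h.py <<'E'
YAW=np.deg2rad(6.0); RJ=np.array([[np.cos(YAW),-np.sin(YAW)],[np.sin(YAW),np.cos(YAW)]]); NEST=np.array([.5325,-.3025])
def jn(dx,dy): "world xy of nest-relative mm in jig axes"; return NEST+RJ@(np.array([dx,dy])*1e-3)
AJ=YAW-np.pi
def fj(): 
    f=manip.read_state()['force']; return np.r_[RJ.T@f[:2],f[2]]
E
python3 - <<'E'
from h import *
s=manip.read_state(); p=s['tool_pos']
manip.move_linear([p[0],p[1],.21],speed=.25)
manip.move_to([*jn(-1,1),.22],down(AJ)); st()
manip.move_linear([*jn(-1,1),.056],speed=.15); st()
b,m=snap('wrist','w6')
C=cv2.resize(b[100:320,220:430],None,fx=2.7,fy=2.7,interpolation=cv2.INTER_CUBIC);cv2.imwrite('pics/c6.png',C)
E
```

```text
t 11.94 pos [ 0.5316 -0.3005  0.2193] F [ 0.4  0.3 -2.1] gw 0.465
t 13.18 pos [ 0.5318 -0.3019  0.0568] F [ 0.9 -0.2 -2.2] gw 0.461
```

View pics/c6.png

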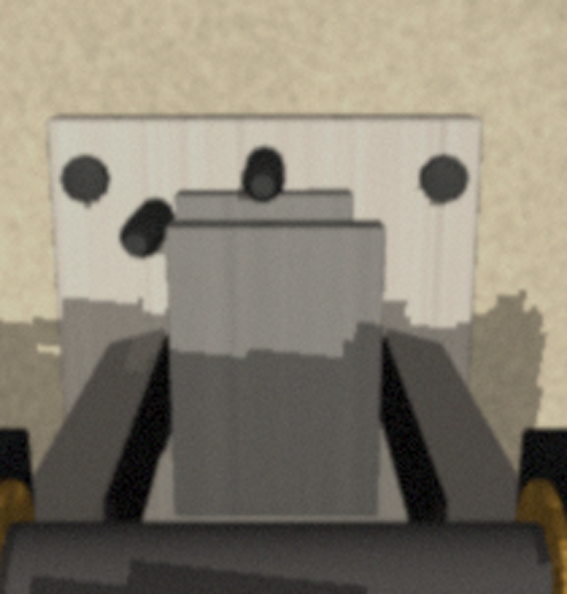

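Run:
```python
from h import *
_,m=load('w6')
f=lambda q:(np.array(q)+.5)/2.7+np.array([220,100])-.5
J=lambda P:(P[:,:2]-NEST)@RJ*1e3
print('held front',J(ray(m,f([(166,225),(384,225)]),.0628)).round(2))
print('first front',J(ray(m,f([(178,192),(352,192)]),.020)).round(2))
print('endpin top',J(ray(m,f([(262,182)]),.046)).round(2),'side pin top',J(ray(m,f([(143,238)]),.046)).round(2))
print('bolts',J(ray(m,f([(85,178),(443,178)]),.012)).round(2))
print('base edge',J(ray(m,f([(50,118),(480,118)]),.012)).round(2))
```

```text
held front [[ 19.27 -32.92]
 [-23.93 -32.95]]
first front [[ 21.47 -32.59]
 [-21.17 -32.61]]
endpin top [[  0.48 -38.99]] side pin top [[ 26.48 -26.66]]
bolts [[ 45.81 -34.86]
 [-44.83 -34.9 ]]
base edge [[ 53.79 -49.9 ]
 [-53.38 -49.96]]
```

Run:
```python
from h import *
for z in (.040,.028,.0245,.0235,.0228,.0222,.0217,.0212):
    manip.move_linear([*jn(-.5,1),z],speed=.08); f=fj(); print(z,f.round(1))
    if abs(f[2]+2)>4 or np.hypot(*f[:2])>6: break
st()
b,m=snap('wrist','w7')
C=cv2.resize(b[100:320,220:430],None,fx=2.7,fy=2.7,interpolation=cv2.INTER_CUBIC);cv2.imwrite('pics/c7.png',C)
```

```text
0.04 [ 0.2 -0.5 -1.9]
0.028 [-0.7 -0.  -1.9]
0.0245 [-0.3 -0.5 -1.2]
0.0235 [ 0.8  0.3 -2.2]
0.0228 [ 1.  -0.3 -1.8]
0.0222 [-0.7  0.  -1.8]
0.0217 [-1.6  1.8  5.6]
t 15.13 pos [ 0.5319 -0.3016  0.022 ] F [-1.8  1.6  5.6] gw 0.464
```

View pics/c7.png

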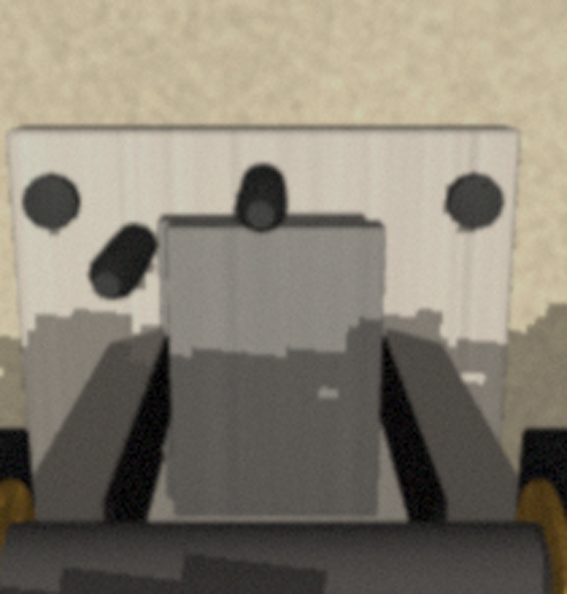

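```bash
cat >> h.py <<'E'
def seat(dx,dy,z,fx=6,fy=6,step=.3,mx=4):
    "push held stack in jig +x then -y in small steps until contact; returns commanded nest-relative mm"
    f0=fj(); print('f0',f0.round(1)); n=0
    while n<mx/step:
        f=fj()-f0
        if f[0]<-fx: break
        dx+=step;n+=1; manip.move_linear([*jn(dx,dy),z],speed=.03)
    print('x contact',round(dx,2),(fj()-f0).round(1)); n=0; f0[1]=fj()[1]
    while n<mx/step:
        f=fj()-f0
        if f[1]>fy: break
        dy-=step;n+=1; manip.move_linear([*jn(dx,dy),z],speed=.03)
    print('y contact',round(dy,2),(fj()-f0).round(1)); return dx,dy
E
python3 - <<'E'
from h import *
manip.move_linear([*jn(-.5,1),.0222],speed=.05)
manip.set_gripper(.60); st()
manip.move_linear([*jn(-.5,1),.0145],speed=.06); st()
manip.set_gripper(.42,f_grip=15); st()
dx,dy=seat(-.5,1,.0145); s=st()
print('act',((s['tool_pos'][:2]-NEST)@RJ*1e3).round(2))
b,m=snap('wrist','w8')
C=cv2.resize(b[100:320,220:430],None,fx=2.7,fy=2.7,interpolation=cv2.INTER_CUBIC);cv2.imwrite('pics/c8.png',C)
E
```

```text
t 15.87 pos [ 0.5319 -0.3016  0.0222] F [0.3 0.2 0.2] gw 0.601
t 16.14 pos [ 0.5316 -0.3014  0.014 ] F [0.3 0.2 0.9] gw 0.6
t 16.49 pos [ 0.532  -0.3016  0.0145] F [ 1.1  0.1 -2.2] gw 0.464
f0 [ 1.1  0.  -2.2]
x contact 1.0 [-6.2 -0.1  6.6]
y contact -0.5 [-5.6  6.3 11.7]
t 18.99 pos [ 0.5337 -0.3019  0.0145] F [-5.1  5.7  9.5] gw 0.471
act [1.3  0.47]
```

View pics/c8.png

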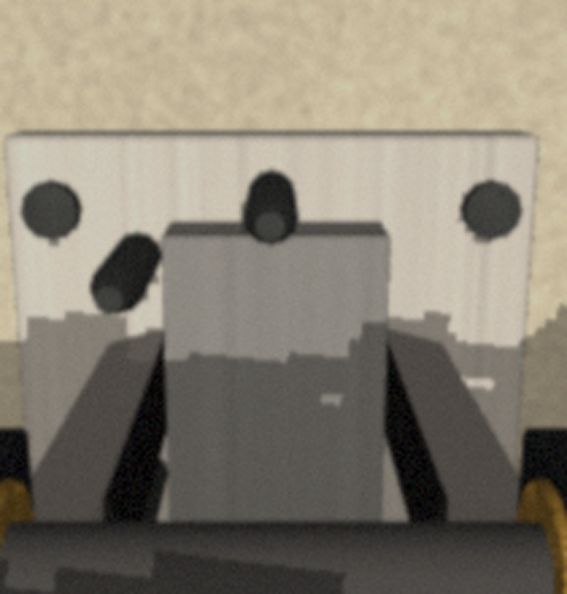

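Run:
```python
from h import *
manip.move_linear([*jn(.7,0),.0145],speed=.03); print(fj().round(1))
manip.set_gripper(.62); st()
manip.move_linear([*jn(.7,0),.12],speed=.2)
b,m=snap('wrist','w9')
C=cv2.resize(b[120:240,250:380],None,fx=5,fy=5,interpolation=cv2.INTER_CUBIC);cv2.imwrite('pics/c9.png',C)
```

```text
[-1.4  2.4  5.6]
t 19.75 pos [ 0.5333 -0.3024  0.0144] F [ 0.1  0.2 -0.6] gw 0.62
```

View pics/c9.png

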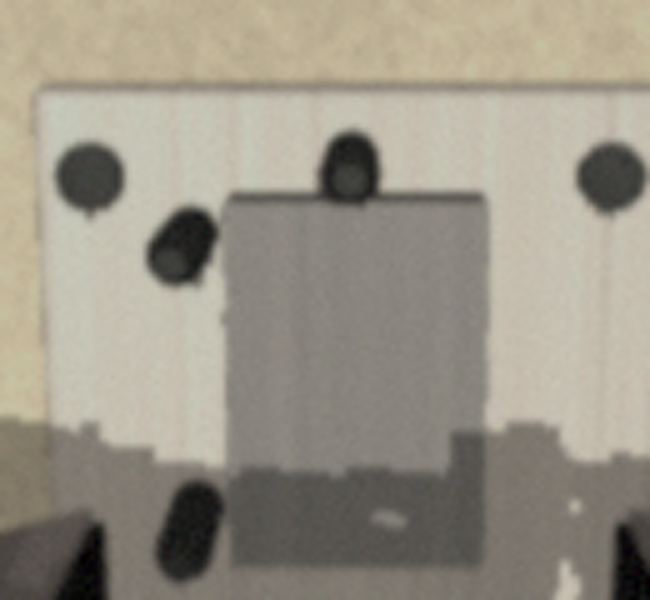

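Run:
```python
from h import *
manip.move_linear([*jn(.7,0),.22],speed=.25)
a=np.deg2rad(-75.6)
manip.set_gripper(1.0)
manip.move_to([.501,.250,.15],down(a)); st()
b,m=snap('wrist','w10')
C=cv2.resize(b[110:300,220:420],None,fx=3.5,fy=3.1,interpolation=cv2.INTER_CUBIC);cv2.imwrite('pics/c10.png',C)
```

```text
t 23.76 pos [0.5016 0.2489 0.1502] F [-1.6  0.4 -0.3] gw 1.002
```

View pics/c10.png

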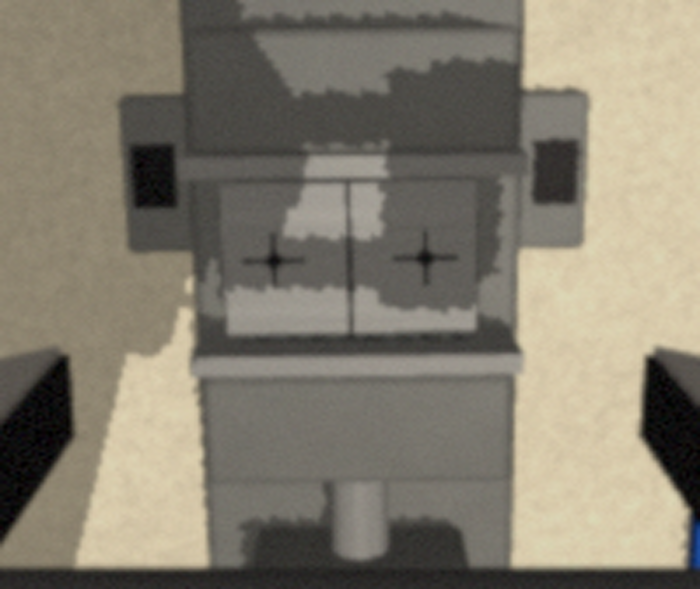

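Run:
```python
from h import *
_,m=load('w10')
f=lambda q:(np.array(q)+.5)/np.array([3.5,3.1])+np.array([220,110])-.5
print(rect(m,f([(220,181),(475,178),(477,331),(228,335)]),.048))
P=ray(m,f([(274,260),(425,257)]),.048); print('punch mid',P.mean(0),'ang',np.rad2deg(np.arctan2(*(P[1]-P[0])[1::-1])),np.linalg.norm(P[1]-P[0]))
J=ray(m,f([(185,178),(522,176),(521,352),(193,354)]),.054); print('jaw inner',J.round(4), J.mean(0), np.linalg.norm(J[0]-J[3]),np.linalg.norm(J[1]-J[2]),[np.rad2deg(np.arctan2(*(J[i]-J[j])[1::-1])) for i,j in ((1,0),(2,3))])
```

```text
(array([0.50205396, 0.25043357]), np.float64(105.1954618603546), array([62.7, 44.4, 63.5, 44.7]))
punch mid [0.50178254 0.25050275 0.048     ] ang -74.41262402755301 0.037832892285483734
jaw inner [[0.5152 0.2947 0.054 ]
 [0.5357 0.2163 0.054 ]
 [0.4874 0.2025 0.054 ]
 [0.4666 0.282  0.054 ]] [0.50120128 0.24885689 0.054     ] 0.05022386521698424 0.05021949649172449 [np.float64(-75.33847830091763), np.float64(-75.32668783724554)]
```

Run:
```python
from h import *
a=np.deg2rad(-75.0); c=np.array([.5019,.2503])
manip.move_linear([*c,.07],down(a),speed=.15); print(manip.read_state()['force'].round(1))
manip.move_linear([*c,.042],speed=.06); s=st()
if np.linalg.norm(s['force'])<6:
    manip.set_gripper(.62,f_grip=20); st()
    manip.move_linear([*c,.075],speed=.06); st()
    manip.move_linear([*c,.14],speed=.2)
    snap('wrist','w11')
```

```text
[-0.2  0.1 -0.4]
t 25.11 pos [0.5019 0.2501 0.0419] F [ 0.2  1.1 -0.5] gw 1.001
t 25.68 pos [0.502  0.2504 0.0421] F [-0.6  0.2  2.6] gw 0.675
t 26.38 pos [0.5017 0.2505 0.075 ] F [-0.  -0.4 -2.7] gw 0.68
```

View pics/w11.png

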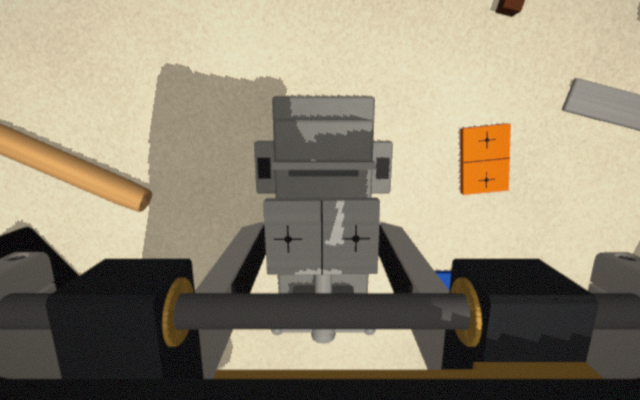

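Run:
```python
from h import *
B=[.50,-.005]
a=AJ+np.pi/2
manip.move_to([*B,.06],down(a)); st()
manip.move_linear([*B,.006],speed=.12)
for z in (.0035,.0028,.0022,.0017,.0012):
    manip.move_linear([*B,z],speed=.04); F=manip.read_state()['force'][2]; print(z,round(F,1))
    if F>2: break
manip.set_gripper(.85); st()
manip.move_linear([*B,.07],speed=.2)
manip.move_to([*B,.09],down(AJ)); st()
b,m=snap('wrist','w12')
C=cv2.resize(b[60:300,200:440],None,fx=2.5,fy=2.5,interpolation=cv2.INTER_CUBIC);cv2.imwrite('pics/c12.png',C)
```

```text
t 27.95 pos [ 0.5005 -0.0039  0.06  ] F [-0.1  0.1 -0.5] gw 0.679
0.0035 -1.7
0.0028 -2.4
0.0022 -1.2
0.0017 9.5
t 30.03 pos [ 0.5    -0.005   0.0017] F [ 0.3 -0.2 -0.1] gw 0.849
t 31.71 pos [ 0.4997 -0.0052  0.0896] F [ 0.4  0.1 -0.3] gw 0.847
```

View pics/c12.png

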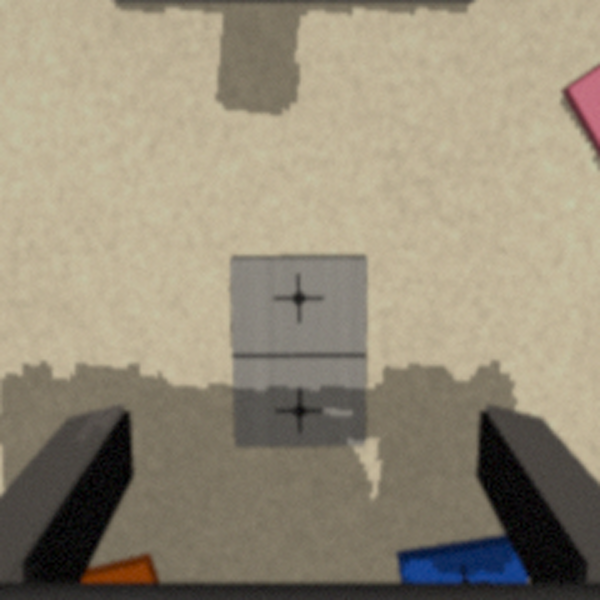

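Run:
```python
from h import *
_,m=load('w12')
f=lambda q:(np.array(q)+.5)/2.5+np.array([200,60])-.5
c,ang,s=rect(m,f([(231,256),(366,255),(366,445),(235,446)]),.008); print(c,ang,s)
B=np.array([.50,-.005])
if np.linalg.norm(c-B)<.004:
    manip.move_linear([*B,.03],down(AJ),speed=.15)
    manip.move_linear([*B,.002],speed=.06); st()
    manip.set_gripper(.42,f_grip=20); st()
    manip.move_linear([*B,.21],speed=.25); st()
    manip.move_to([*jn(.3,1.2),.21],down(AJ))
    manip.move_linear([*jn(.3,1.2),.064],speed=.15); st()
    b,m=snap('wrist','w13')
    C=cv2.resize(b[100:320,220:430],None,fx=2.7,fy=2.7,interpolation=cv2.INTER_CUBIC);cv2.imwrite('pics/c13.png',C)
```

```text
[ 0.49961493 -0.00630311] 96.61604760217969 [42.9 64.  44.  64.1]
t 32.92 pos [ 0.5002 -0.005   0.0023] F [0.2 0.6 0.7] gw 0.852
t 33.58 pos [ 0.5001 -0.005   0.002 ] F [-0.3  0.4  0.7] gw 0.467
t 34.56 pos [ 0.4994 -0.0047  0.2092] F [-0.1  0.1 -2.4] gw 0.467
t 36.98 pos [ 0.5331 -0.3016  0.0648] F [ 0.4  0.1 -1.9] gw 0.464
```

View pics/c13.png

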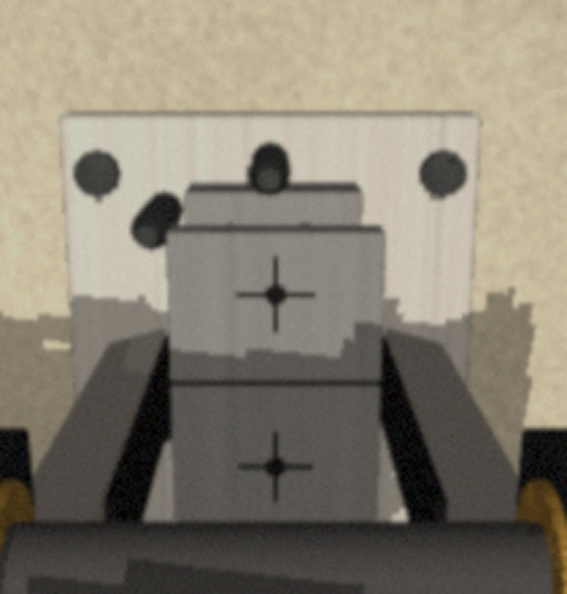

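Run:
```python
from h import *
D=(.2,1.8)
for z in (.050,.044,.036,.0325,.0315,.0308,.0302,.0297,.0292):
    manip.move_linear([*jn(*D),z],speed=.08); f=fj(); print(z,f.round(1))
    if abs(f[2]+2)>4 or np.hypot(*f[:2])>6: break
st()
if z<.0310:
    manip.move_linear([*jn(*D),.0300],speed=.05)
    manip.set_gripper(.60); st()
    manip.move_linear([*jn(*D),.0145],speed=.08); st()
    manip.set_gripper(.42,f_grip=20); st()
b,m=snap('wrist','w14')
C=cv2.resize(b[100:320,220:430],None,fx=2.7,fy=2.7,interpolation=cv2.INTER_CUBIC);cv2.imwrite('pics/c14.png',C)
```

```text
0.05 [-0.4 -0.1 -1. ]
0.044 [ 0.3  0.8 -0.9]
0.036 [-0.5  0.2 -2.1]
0.0325 [ 0.2  0.  -2.5]
0.0315 [ 0.4 -0.9 -3. ]
0.0308 [ 0.6  0.5 -0.9]
0.0302 [-0.2  0.1 -2.1]
0.0297 [-1.9  1.7  5.4]
t 39.1 pos [ 0.5325 -0.3008  0.0301] F [-2.   1.5  5.4] gw 0.465
t 39.78 pos [ 0.5325 -0.3007  0.03  ] F [ 1.  -0.2  0.5] gw 0.599
t 40.12 pos [ 0.532  -0.3006  0.0138] F [-0.4 -1.3  0.3] gw 0.598
t 40.48 pos [ 0.5325 -0.3008  0.0146] F [ 0.2 -1.  -1.5] gw 0.467
```

View pics/c14.png

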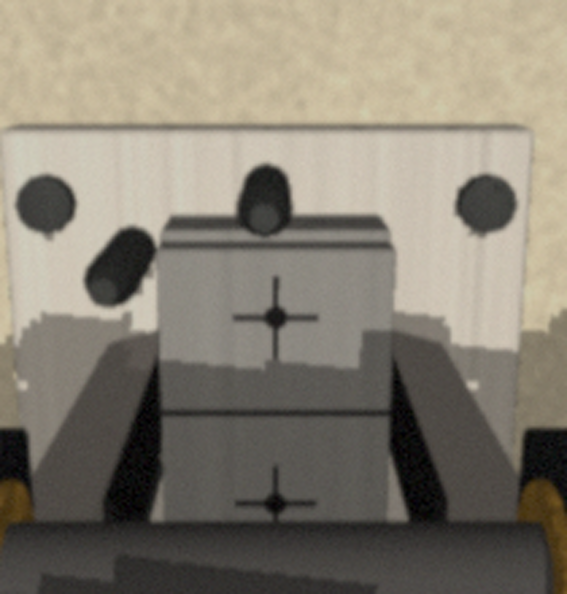

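Run:
```python
from h import *
dx,dy=.2,1.8
manip.set_gripper(.56)
manip.move_linear([*jn(dx,dy),.0295],speed=.1)
manip.set_gripper(.42,f_grip=12)
manip.move_linear([*jn(dx,dy-.6),.0295],speed=.04)
dx,dy=seat(dx,dy-.6,.0295,fx=5,fy=6)
st()
b,m=snap('wrist','w15')
C=cv2.resize(b[100:320,220:430],None,fx=2.7,fy=2.7,interpolation=cv2.INTER_CUBIC);cv2.imwrite('pics/c15.png',C)
```

```text
f0 [-1.1  2.5  4.6]
x contact 4.1 [-6.  -4.1 -0. ]
y contact 0.0 [-6.9  6.4  4.5]
t 46.02 pos [ 0.5358 -0.3013  0.0294] F [-8.5  4.   9.1] gw 0.468
```

View pics/c15.png

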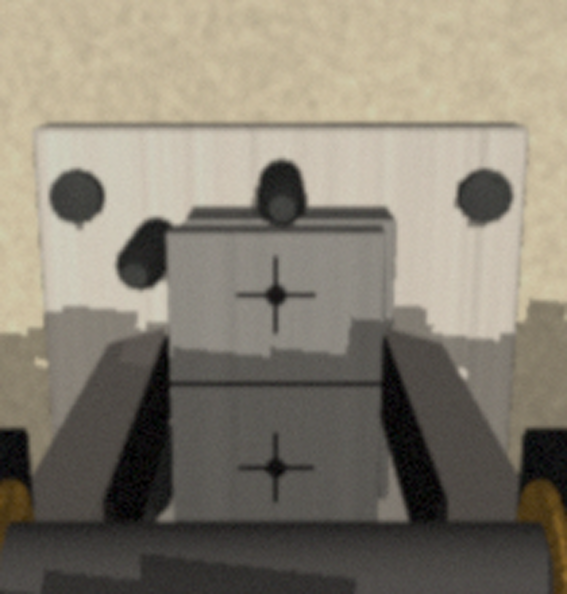

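Run:
```python
from h import *
manip.set_gripper(.57)
manip.move_linear([*jn(2.4,1.6),.0145],speed=.1)
manip.set_gripper(.42,f_grip=20)
manip.move_linear([*jn(2.4,1.6),.0150],speed=.04); print(fj().round(1))
manip.move_linear([*jn(3.4,1.6),.0150],speed=.04); print('x3.4',fj().round(1))
manip.move_linear([*jn(4.0,1.6),.0150],speed=.04); print('x4',fj().round(1))
for dy in (1.0,.5,0,-.5,-1.0,-1.5):
    manip.move_linear([*jn(4.0,dy),.0150],speed=.04); f=fj(); print('y',dy,f.round(1))
    if f[1]>14: break
s=st(); print('act',((s['tool_pos'][:2]-NEST)@RJ*1e3).round(2))
b,m=snap('wrist','w16')
C=cv2.resize(b[100:320,220:430],None,fx=2.7,fy=2.7,interpolation=cv2.INTER_CUBIC);cv2.imwrite('pics/c16.png',C)
```

```text
[-0.1  0.3 -5.5]
x3.4 [-1.7  0.3 -5.4]
x4 [-4.9  1.1 -3.4]
y 1.0 [-4.6  1.  -4.7]
y 0.5 [-4.8  2.6 -4.5]
y 0 [-5.7  3.5 -4.1]
y -0.5 [-6.4  6.5 -1.9]
y -1.0 [-5.6  9.5  2.1]
y -1.5 [-6.3 11.8  3.8]
t 49.33 pos [ 0.5357 -0.3015  0.0146] F [-7.5 11.1  3.8] gw 0.464
act [3.29 0.62]
```

View pics/c16.png

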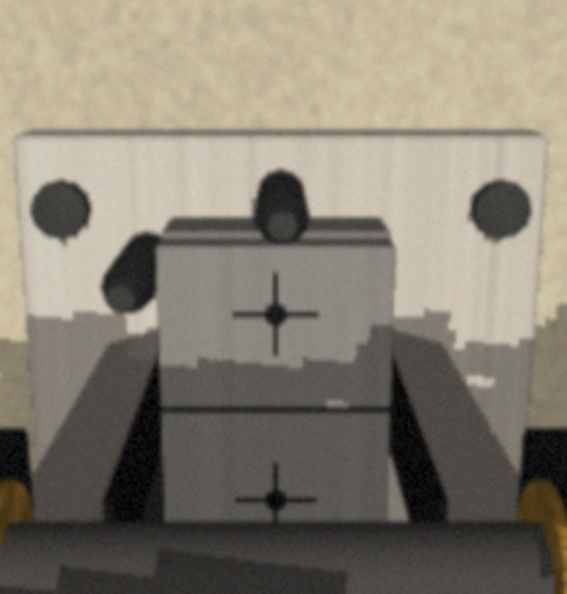

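Run:
```python
from h import *
manip.move_linear([*jn(3.4,.6),.0146],speed=.05)
manip.set_gripper(.55)
manip.move_linear([*jn(3.3,.6),.0295],speed=.1)
manip.set_gripper(.42,f_grip=20)
manip.move_linear([*jn(3.3,.6),.0299],speed=.04); print(fj().round(1))
for dy in (0,-.5,-1,-1.5,-2.,-2.5):
    manip.move_linear([*jn(3.3,dy),.0299],speed=.05); f=fj(); s=manip.read_state(); print('y',dy,f.round(1),((s['tool_pos'][:2]-NEST)@RJ*1e3).round(2))
    if f[1]>8: break
st()
b,m=snap('wrist','w17')
C=cv2.resize(b[100:320,220:430],None,fx=2.7,fy=2.7,interpolation=cv2.INTER_CUBIC);cv2.imwrite('pics/c17.png',C)
```

```text
[-0.3  0.  -1.8]
y 0 [-0.2  0.1 -3. ] [ 3.19 -0.03]
y -0.5 [-0.9  0.1 -3. ] [ 3.23 -0.49]
y -1 [-0.6  3.5 -2. ] [ 3.2  -0.67]
y -1.5 [-1.5  4.8 -0.2] [ 3.25 -0.76]
y -2.0 [-1.2  7.4  0.6] [ 3.22 -0.83]
y -2.5 [-1.1  9.4  2. ] [ 3.24 -0.87]
t 52.35 pos [ 0.5358 -0.303   0.0296] F [-2.1  9.2  2. ] gw 0.464
```

View pics/c17.png

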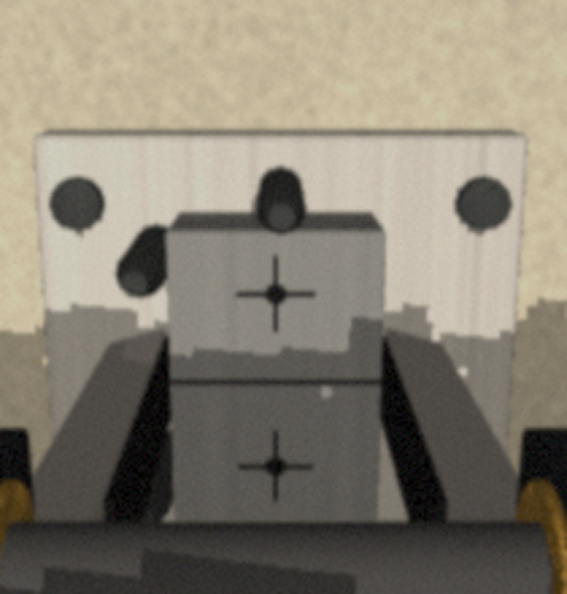

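Run:
```python
from h import *
ok=True
def hp(th,r=72,lift=0):
    A=np.deg2rad(57)-th
    y=63.5+r*np.cos(A)-7*np.sin(A)-8*(A>.15)-8*(A<=.15)*A/.15; z=84.6+r*np.sin(A)+7*np.cos(A)
    return np.r_[jn(2.25,70.3+y),z*1e-3+lift]
ths=[0,.3,.55,.75,.87,.92]
for t in ths: 
    p=hp(t); q=manip.ik(p,down(AJ)); print(t,p.round(4),None if q is None else np.round(q,2)); ok&=q is not None
print(manip.ik([*hp(0)[:2],.21],down(AJ)))
manip.move_linear([*jn(3.25,-.8),.0297],speed=.05); print(fj().round(1))
manip.set_gripper(.56); st()
manip.move_linear([*jn(3.25,-.8),.12],speed=.2)
b,m=snap('wrist','w18')
manip.move_linear([*jn(3.25,-.8),.215],speed=.25); st()
C=cv2.resize(b[120:250,250:390],None,fx=4.5,fy=4.5,interpolation=cv2.INTER_CUBIC);cv2.imwrite('pics/c18.png',C)
```

```text
0 [ 0.5181 -0.144   0.1488] [-0.68  0.45  1.07  2.01 -0.48  0.96 -2.4 ]
0.3 [ 0.5163 -0.1266  0.1361] [-0.7   0.46  1.06  2.04 -0.5   0.93 -2.41]
0.55 [ 0.5151 -0.1155  0.1219] [-0.71  0.47  1.04  2.06 -0.52  0.91 -2.41]
0.75 [ 0.5145 -0.1094  0.1088] [-0.71  0.49  1.02  2.07 -0.54  0.88 -2.41]
0.87 [ 0.5141 -0.1056  0.1005] [-0.7   0.5   1.01  2.08 -0.56  0.87 -2.4 ]
0.92 [ 0.5137 -0.1023  0.097 ] [-0.7   0.5   1.01  2.08 -0.57  0.86 -2.4 ]
[-0.76378995  0.37059659  1.15876167  1.95131807 -0.38816556  1.06916481
 -2.47416184]
[-0.4  3.3 -1.6]
t 53.03 pos [ 0.5359 -0.3033  0.0298] F [ 0.9  0.2 -0.5] gw 0.562
t 54.22 pos [ 0.5357 -0.3027  0.2147] F [ 0.3  0.9 -0.1] gw 0.562
```

View pics/c18.png

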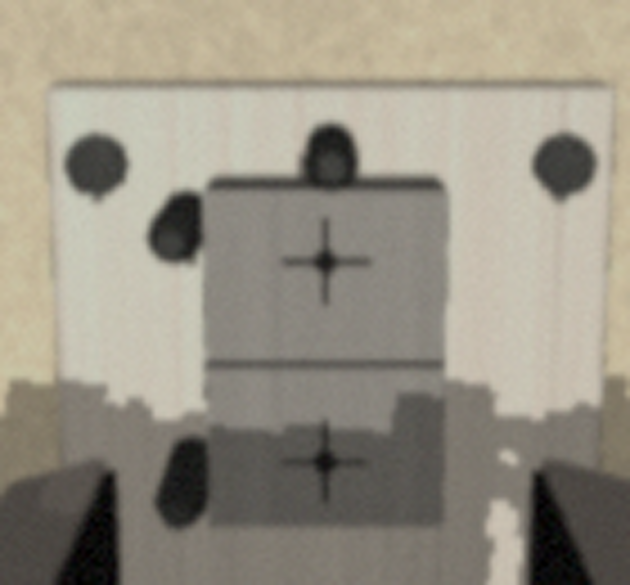

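Run:
```python
from h import *
def hp(th,r=72,lift=0):
    A=np.deg2rad(57)-th
    y=63.5+r*np.cos(A)-7*np.sin(A)-8*(A>.15)-8*(A<=.15)*A/.15; z=84.6+r*np.sin(A)+7*np.cos(A)
    return np.r_[jn(2.25,70.3+y),z*1e-3+lift]
manip.set_gripper(0.0)
p0=hp(0)
manip.move_linear([*p0[:2],.205],speed=.25); st()
manip.move_linear([*p0[:2],p0[2]+.004],speed=.12); print(fj().round(1))
for t in (.3,.55,.75,.87,.92):
    manip.move_linear(hp(t),speed=.08); f=fj(); print(t,f.round(1))
    if f[2]>40: break
s=st()
snap('top','t2')
```

```text
t 55.91 pos [ 0.5183 -0.1448  0.2053] F [ 0.5 -0.6  0.5] gw 0.004
[ 0.3 -0.5  0.4]
0.3 [-0.2 -0.8  0.3]
0.55 [-0.5  0.4  0.4]
0.75 [-2.   0.   3.1]
0.87 [-0.2  0.   0.5]
0.92 [ 0.5 -3.5  6. ]
t 58.17 pos [ 0.5142 -0.1029  0.0974] F [ 0.9 -3.4  6. ] gw 0.005
```

Run:
```python
from h import *
p=manip.read_state()['tool_pos']
for dz in (.0015,.003):
    manip.move_linear([.5138,-.1023,.097-dz],speed=.05); print(dz,fj().round(1),manip.read_state()['tool_pos'].round(4))
b,m=snap('wrist','w19'); b,m=snap('top','t3')
C=cv2.resize(b[180:260,340:500],None,fx=5,fy=5,interpolation=cv2.INTER_CUBIC);cv2.imwrite('pics/ct3.png',C)
```

```text
0.0015 [-8.   0.1 30.7] [ 0.5144 -0.103   0.0968]
0.003 [-17.1   4.   61.9] [ 0.5146 -0.103   0.0964]
```

View pics/w19.png

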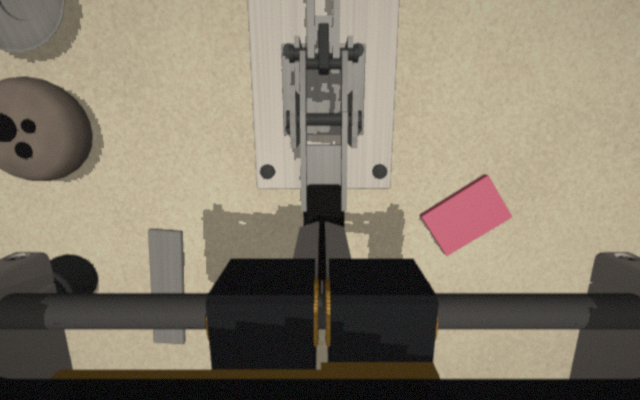

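View pics/ct3.png

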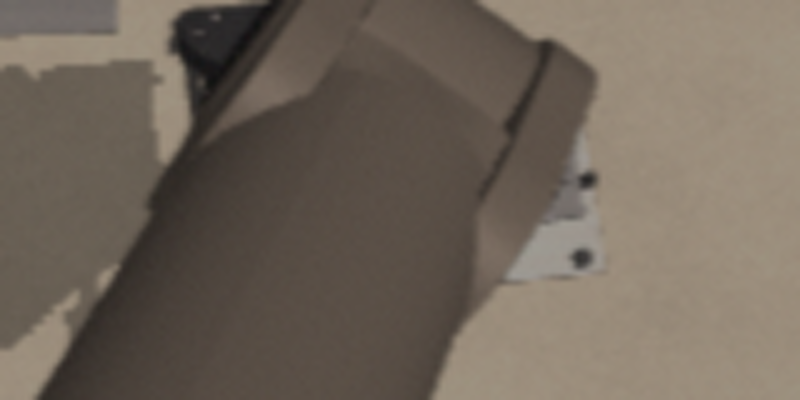

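Run:
```python
from h import *
manip.move_linear([.5138,-.1023,.13],speed=.12)
manip.move_linear([.5138,-.1023,.23],speed=.25); 
manip.move_linear([*jn(2,-10),.23],speed=.25); st()
b,m=snap('wrist','w20')
C=cv2.resize(b[110:260,240:400],None,fx=4.5,fy=4,interpolation=cv2.INTER_CUBIC);cv2.imwrite('pics/c20.png',C)
```

```text
t 60.81 pos [ 0.5354 -0.3113  0.2292] F [-0.9  0.9  0.4] gw 0.006
```

View pics/w20.png

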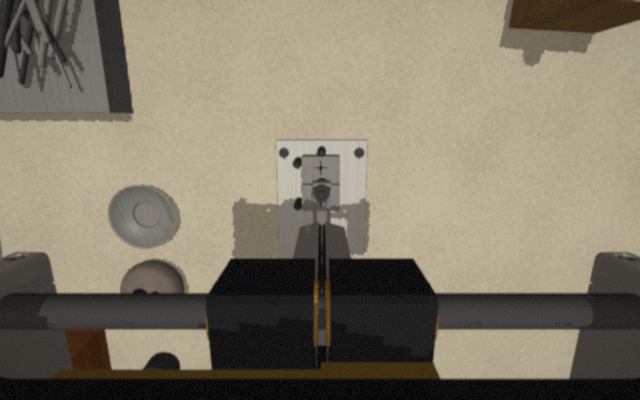

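View pics/c20.png

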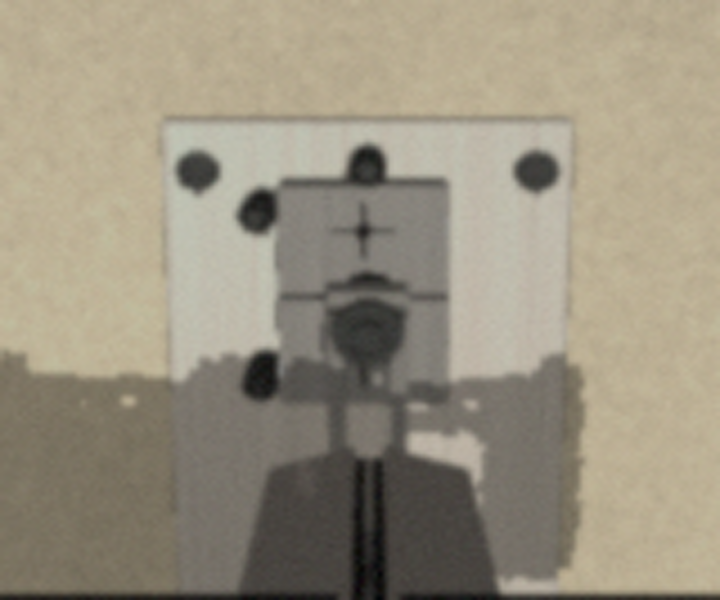

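Run:
```python
from h import *
st(); print(manip.hand_in())
```

```text
t 60.86 pos [ 0.5357 -0.3108  0.2295] F [-0.4  0.2  0.1] gw 0.004
the job is handed in; nothing more can be done
None
```

The pack is made up and clamped, and I handed the job in at 60.9 s with the robot clear of everything. The plain blank lies on the blank in the jig. The marked blank went from the vise to the bench, was taken again by its long sides, and lies on top with its marks up.

- **Pins:** My first push against the side pins stopped early, on friction. The pictures also showed the marked blank about 1.5 mm behind the other two at the end pin. I took all three together and pushed them home on the side pins and end pin. Then I pushed the top blank alone until it met the end pin. Afterwards the wrist camera showed the three edges in line and square at the pins.
- **Clamp:** I pressed the handle until it met its hard stop, at about 62 N on the fingertips. That is more than I needed, but under the 120 N limit. After I let go and backed off, the picture showed the arm still down with its foot on the middle of the marked blank.
- **Not checked:** I judged flushness by eye in the wrist images, to roughly half a millimetre. I did not take a last picture of the whole bench, but I saw no contact with any other object.

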